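# True up the loose guide rail of the rack tray with a setting square

### The arm

A 7-joint arm with a two-finger parallel gripper is mounted at the origin on the work surface. World frame = base frame: x ahead of the robot, y to its left, z up, the work surface at z = 0. Lengths are in m, angles in rad, forces in N, time in s.
With the tool pointing down it reaches from about 0.425 to 0.925 m from the base axis. Payload 6.8 kg.
Tool frame: the origin (TCP) lies at the very end of the fingers, on their centre line; the grasp point (between the pads) lies 19 mm behind it; z points along the fingers, y is the line along which they close (so a half turn about z gives the same grasp; the last joint's range is limited). The gripper opens to 85 mm and grips with 20 to 120 N. Pads are 22 mm wide; open, the fingers measure 114 mm over their backs; the gripper's body (76 mm by 85 mm) begins 54 mm behind the grasp point. The pads swing forward as they close: fully open they stand 13 mm farther back than shut.
Start: joints at [1.22, 0.477, 0.022, 1.555, -0.011, 1.109, -0.083], TCP at [0.162, -0.655, 0.204] pointing down, gripper open.
Joint ranges: [-2.96, 2.96], [-0.34, 2.1], [-1.41, 1.46], [0.24, 2.44], [-1.37, 4.51], [0.17, 1.92], [-2.96, 2.96]. Speed limits (rad/s): [2.39, 2.39, 3.14, 3.14, 3.14, 3.14, 3.14].

### API

Orientations are given as a rotation vector (axis times angle).
In Python, from bench import monitor, optics, r gives the robot as it stands.
- The arm moves only by the shell command python3 -m crank 'ROWS' [OPENING] [FORCE]. ROWS is JSON, a list of rows, each a list of 2 entries, a list of its own where there are three numbers: the shift along the tool's x, y, z in cm, then the turn, a rotation vector about the tool's x, y, z in rad. A call has 1 to 5 rows; each row shifts and turns the commanded pose from where the row before left it, along the tool's axes as they then stand; what a row does not reach is not made up. A row lasts 1/10 s, in which the tool goes at most 50 mm and 8.59 degrees, less where a joint would pass 70% of its speed; a pose out of reach is approached as far as the arm can. A call is refused whole if a number of a shift passes 5 or a number of a turn 0.15, either way. A call with a gripper value outside its range is refused whole. OPENING is the finger opening in cm, from 0 to 8.54, set as the call begins (- or left out, the last holds). The fingers move at their own pace and stop on an object; FORCE is the grip in N (left out, the last holds). Time passes only in rows, so rows that do not move let the fingers close. It gives the time, the measured TCP pose, the force, the opening and the grip force at its end, in the units of the state.
- monitor.get_obs(): the state, without advancing time (a new reading comes with each control period).
- optics.grab_frame(name): name is "scene" or "top" or "wrist"; returns (picture, depth): 420x560x3 uint8, red, green, blue; 420x560 float32, m along the optical axis (not along the pixel's ray), 0 where there is no reading.
- optics.camera_model(name): a dict with "vertical_fov" (degrees; the focal length in pixels is half the picture's height over the tangent of half this angle, whatever the lens; pixels are square), "cx", "cy" (the principal point, pixels), "R" (3x3) and "t" (3): a world point X has camera coordinates R X + t; the wrist camera has in their place "hand_eye" (4x4, takes a point from camera to tool coordinates, whose origin is the TCP and whose axes are the flange's). Camera axes: x right, y down, z forward; pixel columns grow to the right and rows downward; lengths in m; the calibration is good to about 2 mm. A picture is of the moment at which its call begins: read the wrist's pose just before it. camera_model takes no time and is no camera call.
- r.hand_in(): hands the job in; it is judged then, once.
The state is a dict: "clock": time; "joints": joint angles; "qvel": joint speeds; "tau": joint torques, N m; "tcp_pos": TCP position; "orientation": TCP orientation; "contact_force": force on the tool from outside, world axes, zero at the start; "moment": the same for the moment, N m; "grip_width": finger opening in m; "gripper_force": force on a finger pad.
Only numpy, scipy, OpenCV 4.12 (cv2) and the standard library are available. Lean on these libraries where they do the work, as an engineer would, in place of code of your own. Each camera call takes 0.05 s, during which the arm holds its last target. There are 200 camera calls.

### The job

The yellow guide rail of the tube-rack loading tray is loose and has swung inwards. Pick up the red setting square by its blue grip, lay it flat on the tray and press it fully into the corner, its short leg flush against the dark backstop and its long leg flush along the yellow rail, so that the rail is swung out square to the backstop. Finish while still gripping the square and pressing it against both faces (do not let go or ease off), and leave the other things on the bench where they are.

Things in the scene. Friction and masses are not known exactly. Their poses are not given: they have to be found in the camera images.
- square: Loose L-shaped square of red aluminium, 0.28 to 0.5 kg, lying flat, upright blue grip. Origin: underside, below the grip's centre; z up. Legs 28 mm wide, 14 thick: long leg along x from +40 to -100 mm, outer (working) face at y = -40 mm; short leg along y from -40 to +70 mm, outer (working) face at x = +40 mm. In the tray's corner its axes are parallel to the tray's (same yaw).
- grip (a point): Place to take the blue grip from above: its centre line, 45 mm above the square's underside. The grip is a block 18 mm along the square's x (grasp across this), 34 mm along its y, its top 66 mm above the underside. Held this high, the fingers stay over the backstop and the rail.
- heel (a point): The square's outer corner, where its two working faces meet: at (+40, -40, 0) mm in the square's frame.
- tray: Fixed grey loading tray, a flat deck 240 x 240 mm, 12 mm thick, its top 12 mm above the bench. Origin: centre of its underside. The backstop stands along its +x (far) side, the rail along its -y (right) side; its position and yaw vary. The square slides easily on deck, backstop and rail (friction about 0.25).
- corner (a point): On the deck's top, where the faces of the backstop and the rail meet: at (+90, -90, 12) mm in the tray's frame. The square's heel belongs here. The rail pivots about the vertical line through this point.
- backstop: Fixed dark steel fence on the deck, 14 mm thick, 20 mm high over the deck, 240 mm long along the tray's y. Origin: on the deck in the plane of its working face, at (+90, 0, 12) mm in the tray's frame; the face looks to the tray's -x.
- rail_face: The yellow guide rail, 14 mm thick, top 18 mm above the deck, from 5 to 175 mm from the pivot. Origin: on the pivot at the deck's top (the corner); the rail runs along its own -x, its working face is its own y = 0 plane and looks to +y.
- rail (a joint): Guide rail angle, rad: 0 = square to the backstop, positive = free end swung inwards over the deck (starts 0.10 to 0.28, travels -0.05 to 0.35). It stays where left; about 0.2 N m turns it (1.5 N at the long leg's end). Pushing the square along the backstop towards the rail swings it out until it lies along the long leg.
- rack_white: Bystander: white tube rack with red-capped tubes, 84 x 156 mm, 106 mm high; origin under its centre.
- rack_black: Bystander: black tube rack with red-capped tubes, 84 x 108 mm, 106 mm high; origin under its centre.
- screwdriver: Bystander: screwdriver lying on the bench along its own x.
- reagent: Bystander: white bottle, 60 mm across, 130 mm high; origin under its centre.
- screw_dish: Bystander: small steel dish, 70 mm across, 25 mm high; origin under its centre.
- tip_bin: Bystander: orange open bin, 120 x 160 mm, 70 mm high; origin under its centre.
- pipette_box: Bystander: clear box, 90 x 125 mm, 55 mm high; origin under its centre.
Things that resemble listed ones, but are neither listed nor needed, are in the scene too. What is shaped like the square but green is not meant.

How it is judged:
On the way:
1. the square is picked up in the gripper (height (world z) of square above 0.016 m and contact force between the fingers and square above 1 N), for 0.1 s.
At the end, for the whole second after the job is handed in: Square gripped, at rest, flat on the tray (tilt < 3 deg, within 4 mm of deck), heel within 4 mm of the corner, parallel to the tray within 1.5 deg, pressing over 1 N on backstop and on rail; rail square within 0.025 rad; every bystander within 30 mm of its start (contact force between square and backstop above 1 N and contact force between square and rail_face above 1 N and horizontal distance between heel and corner below 0.004 m and z of heel in the frame of tray below 0.016 m and angle between the x axis of square and the x axis of tray, either way round below 0.026 rad and angle between square's own z axis and vertical below 0.05 rad and value of joint rail between -0.025 and 0.025 rad and linear speed of square below 0.01 m/s and contact force between the fingers and square above 1 N and distance of each of rack_white, rack_black, screwdriver, reagent, screw_dish, tip_bin, pipette_box from where it was at the start of the episode below 0.03 m); the arm keeps its last pose, push and grip.
It fails at once if a bystander is knocked away (moved more than 30 mm) (distance of any of rack_white, rack_black, screwdriver, reagent, screw_dish, tip_bin, pipette_box from where it was at the start of the episode above 0.03 m).
It fails at once if the square is dropped or tipped over (angle between square's own z axis and vertical above 0.6 rad).
It also fails if it takes over 40 s, if anything falls off the work surface, if the arm or the gripper's body presses on something with over 40 N, if the wrist force passes 120 N, or if a joint passes its speed limit or range.

## Working session

There is one attempt and no reset: what is moved stays moved. The work goes in short steps, Python scripts to look and compute and a shell command to move; the robot and the scene stay as the last step left them, time stands still between calls to the robot, and variables do not carry over. Pictures are saved under pics/ and viewed, at most 10 in all, crops included, and the job is handed in when it is done.

```bash
mkdir -p pics
cat > h.py <<'E'
import numpy as np, cv2
from scipy.spatial.transform import Rotation as Ro
from bench import monitor, optics, r
def cam(n):
    m=optics.camera_model(n); f=210/np.tan(np.radians(m["vertical_fov"])/2)
    return m,f
def grab(n,save=None):
    o=monitor.get_obs(); p,d=optics.grab_frame(n)
    if save: cv2.imwrite(save,p[:,:,::-1])
    m,f=cam(n)
    v,u=np.mgrid[0:d.shape[0],0:d.shape[1]]
    P=np.stack([(u-m["cx"])/f*d,(v-m["cy"])/f*d,d],-1)
    if "hand_eye" in m:
        H=np.array(m["hand_eye"]); P=P@H[:3,:3].T+H[:3,3]
        P=P@Ro.from_rotvec(o["orientation"]).as_matrix().T+np.array(o["tcp_pos"])
    else:
        P=(P-np.array(m["t"]))@np.array(m["R"])
    P[d==0]=np.nan
    return p,d,P
E
python3 - <<'E'
from h import *
print(monitor.get_obs())
for n in ["top","scene"]:
    p,d,P=grab(n,f"pics/{n}.png"); np.savez(f"{n}.npz",p=p,P=P)
    print({k:v for k,v in cam(n)[0].items()})
E
```

```text
{'clock': 0.0, 'joints': array([ 1.21990808,  0.47781023,  0.02232247,  1.55645222, -0.01150612,
        1.10929715, -0.08312677]), 'qvel': array([ 0.00125102,  0.0020802 , -0.00011533,  0.00219713,  0.00224276,
       -0.0003015 ,  0.00052546]), 'tau': array([-2.02699408e-05, -5.96443391e+01,  1.60800867e+00, -2.81196338e+01,
        1.24495814e-02,  9.18635807e-03,  1.18460378e-06]), 'tcp_pos': array([ 0.162116  , -0.65457888,  0.20251831]), 'orientation': array([-3.11667837e+00, -3.80227726e-01,  5.41842079e-04]), 'contact_force': array([-0.72101389, -0.00916631,  0.06414823]), 'moment': array([-0.03086309, -0.00735644, -0.00898077]), 'gripper_force': 0.0, 'grip_width': 0.08505082714566434}
{'vertical_fov': 54.95110517179713, 'cx': 278.3228717784197, 'cy': 208.21989147539855, 'R': array([[ 0.01692517, -0.99983092,  0.00718849],
       [-0.99798482, -0.01733278, -0.06103986],
       [ 0.06115414, -0.00614089, -0.99810944]]), 't': array([-0.03495798,  0.54270726,  1.30939045])}
{'vertical_fov': 42.916805247348, 'cx': 281.7179456571573, 'cy': 216.3020612626978, 'R': array([[-0.59887233,  0.80084091, -0.00240312],
       [ 0.63100137,  0.47001354, -0.61719085],
       [-0.49314218, -0.37113489, -0.78680981]]), 't': array([ 0.32282225, -0.30791351,  1.98396688])}
```

View pics/top.png

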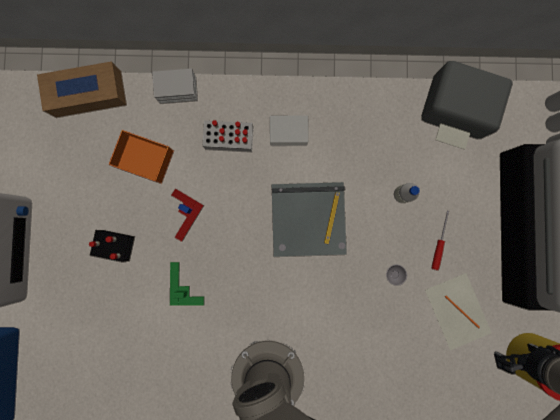

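View pics/scene.png

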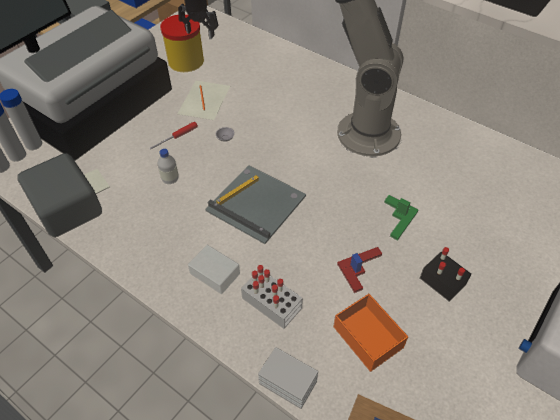

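The candidates are the red L with a blue grip at top (188,213) and the green L at (185,285). The red one fits the description. The tray is at (309,220), with the dark backstop on its far side at v≈188 and the yellow rail at (333,218), swung inwards. Next I'll confirm with an enlarged crop and measure.

```bash
cat >> h.py <<'E'
from scipy.optimize import minimize
L=np.array([[.04,-.04],[.04,.07],[.012,.07],[.012,-.012],[-.1,-.012],[-.1,-.04]])
def tf(pts,q):
    c,s=np.cos(q[2]),np.sin(q[2]); return np.asarray(pts)@np.array([[c,s],[-s,c]])+q[:2]
def project(n,X,o=None):
    m,f=cam(n); X=np.asarray(X)
    if "hand_eye" in m:
        H=np.array(m["hand_eye"]); X=(X-np.array(o["tcp_pos"]))@Ro.from_rotvec(o["orientation"]).as_matrix()
        c=(X-H[:3,3])@H[:3,:3]
    else: c=X@np.array(m["R"]).T+m["t"]
    return c[:,:2]/c[:,2:]*f+[m["cx"],m["cy"]]
def fitpoly(mask,poly,z,q0,n,o=None,dc=None):
    """fit pose (x,y,yaw) of polygon at height z to mask by soft IoU"""
    mb=cv2.GaussianBlur(mask.astype(np.float32),(0,0),1.0)
    def cost(q):
        uv=project(n,np.c_[tf(poly,q),np.full(len(poly),z)],o)
        im=np.zeros(mask.shape,np.uint8); cv2.fillPoly(im,[np.round(uv*256).astype(np.int32)],255,cv2.LINE_AA,8)
        im=cv2.GaussianBlur(im.astype(np.float32)/255,(0,0),1.0)
        if dc is not None: im=im*dc
        return ((im-mb)**2).sum()/mb.sum()
    best=None
    for s in [(.02,.02,.3),(.005,.005,.05),(.002,.002,.02)]:
        q0=np.array(q0,float); sx=np.array([q0]+[q0+np.eye(3)[i]*s[i] for i in range(3)])
        res=minimize(cost,q0,method="Nelder-Mead",options=dict(initial_simplex=sx,xatol=1e-5,fatol=1e-6)); q0=res.x
    return q0,res.fun
def masks(p):
    h=cv2.cvtColor(p,cv2.COLOR_RGB2HSV).astype(int); H,S,V=h[...,0],h[...,1],h[...,2]
    red=((H<8)|(H>170))&(S>140)&(V>50); blue=(H>105)&(H<130)&(S>120)&(V>40); yel=(H>18)&(H<32)&(S>130)
    return red,blue,yel
E
python3 - <<'E'
from h import *
t=np.load("top.npz"); p,P=t["p"],t["P"]
c1=cv2.resize(p[180:310,150:250],None,fx=3.9,fy=3.9,interpolation=cv2.INTER_CUBIC); c2=cv2.resize(p[175:265,262:357],None,fx=4,fy=4,interpolation=cv2.INTER_CUBIC)
c=np.zeros((max(c1.shape[0],c2.shape[0]),c1.shape[1]+c2.shape[1],3),np.uint8); c[:c1.shape[0],:c1.shape[1]]=c1;c[:c2.shape[0],c1.shape[1]:]=c2
cv2.imwrite("pics/crop.png",c[:,:,::-1]); print(c.shape)
red,blue,yel=masks(p)
w=np.zeros(red.shape,bool); w[180:250,165:210]=1
b=P[blue&w]; print("blue",np.nanmedian(b,0),np.nanmax(b[:,2]))
rb=(red|blue)&w
for y in (0,1.57,3.14,-1.57):
    print(fitpoly(red&w,L,.014,[*np.nanmedian(b,0)[:2],y],"top"))
w[:]=0; w[185:250,320:345]=1
yp=P[yel&w]; yp=yp[~np.isnan(yp[:,0])]; v=cv2.fitLine(yp[:,:2].astype(np.float32),cv2.DIST_L2,0,.01,.01).ravel(); print("yel",v,yp.min(0),yp.max(0))
# tray outline
h=cv2.cvtColor(p,cv2.COLOR_RGB2HSV); reg=np.zeros(w.shape,bool); reg[172:270,262:357]=1
print(h[220,300],h[188,310],h[220,265])
gm=(h[...,2]<135)&reg|(yel&reg); gm=cv2.morphologyEx(gm.astype(np.uint8),cv2.MORPH_CLOSE,np.ones((5,5)))
n,l,s,_=cv2.connectedComponentsWithStats(gm); k=1+s[1:,4].argmax(); gm=l==k
D=.12*np.array([[1,1],[1,-1],[-1,-1],[-1,1]])
print("tray",fitpoly(gm,D,.012,[*np.nanmedian(P[gm],0)[:2],0],"top"))
for uv in [(300,188),(300,220),(285,240),(310,188),(300,150+120)]: print(uv,P[uv[1],uv[0]])
E
```

```text
(507, 770, 3)
blue [0.53566069 0.27175045 0.06762079] 0.07474077742709638
(array([ 0.53596507,  0.27566808, -0.5138684 ]), np.float64(0.07720579206943512))
(array([0.51754993, 0.24501158, 1.40969091]), np.float64(0.7992187738418579))
(array([0.55750155, 0.25195595, 3.75938195]), np.float64(0.8664349913597107))
(array([ 0.53594011,  0.27563092, -0.51385602]), np.float64(0.07717684656381607))
yel [ 0.97946995 -0.20159023  0.51260406 -0.19804376] [ 0.43239903 -0.21946046  0.0148977 ] [ 0.59552932 -0.17698283  0.03965455]
[68 12 83] [ 0  5 52] [ 16  28 135]
tray (array([ 0.50854924, -0.12456831,  0.05545441]), np.float64(0.11915591359138489))
(300, 188) [ 0.60926174 -0.09491415  0.03400659]
(300, 220) [ 0.50602222 -0.0978498   0.00889817]
(285, 240) [ 0.43956187 -0.04921974  0.01716426]
(310, 188) [ 0.60974589 -0.12738043  0.03482649]
(300, 270) [ 0.34142608 -0.10070812 -0.00116331]
```

View pics/crop.png

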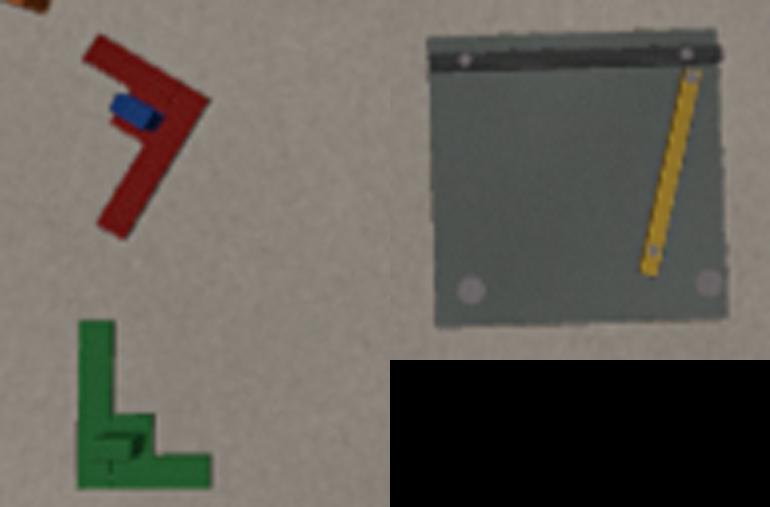

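The crop confirms it: the red L at (188,213) with the blue grip is the square, and the green one is the decoy. On the way I'll stop over the tray and refine its pose with the wrist camera.

```bash
cat > go.py <<'E'
from h import *; import sys
def go(x,y,z,yaw=None):
    o=monitor.get_obs(); R=Ro.from_rotvec(o["orientation"]); 
    print("shift cm",np.round(R.inv().apply(np.array([x,y,z])-o["tcp_pos"])*100,2))
    a=R.as_matrix()[:,1]; cur=np.arctan2(a[1],a[0]); print("tcp",o["tcp_pos"].round(4),"toolz",R.as_matrix()[:,2].round(3),"yawy",cur.round(4))
    if yaw is not None:
        d=(yaw-cur+np.pi/2)%np.pi-np.pi/2; print("turn z",round(-d,3))
if __name__=="__main__": go(*map(float,sys.argv[1:]))
E
python3 go.py 0.47 -0.13 0.33 0.05; python3 -c "
from h import *;print(cam('wrist'))"
```

```text
shift cm [ 42.49 -43.54 -12.67]
tcp [ 0.1622 -0.6546  0.2026] toolz [-0.     0.002 -1.   ] yawy -1.328
turn z -1.378
({'vertical_fov': 66.36936098500269, 'cx': 279.9847580968559, 'cy': 203.86589760443633, 'hand_eye': array([[ 2.17742140e-04, -9.56844745e-01, -2.90599530e-01,
         7.42086243e-02],
       [ 9.99999974e-01,  2.26664932e-04,  2.95590987e-06,
        -2.81138256e-04],
       [ 6.30403757e-05, -2.90599523e-01,  9.56844770e-01,
        -1.69621966e-01],
       [ 0.00000000e+00,  0.00000000e+00,  0.00000000e+00,
         1.00000000e+00]])}, np.float64(321.1009861116769))
```

```bash
python3 -m crank '[[[2,-2,-4],[0,0,0]],[[2,-2,-4],[0,0,0]],[[2.5,-2.5,-3],[0,0,0]],[[3.5,-3.5,-0.5],[0,0,0]],[[3.5,-3.5,-0.5],[0,0,0]]]' 8.5 60
python3 -m crank '[[[3.5,-3.5,0],[0,0,0]],[[3.5,-3.5,0],[0,0,0]],[[3.5,-3.5,0],[0,0,0]],[[3.5,-3.5,0],[0,0,0]],[[3.5,-3.5,0],[0,0,0]]]'
python3 go.py 0.47 -0.13 0.33 0.05
```

```text
clock: 0.6
tcp_pos: [0.2615, -0.4906, 0.3244]
orientation: [3.117, 0.379, 0.001]
contact_force: [0.3, -0.7, -0.4]
grip_width: 0.0849
gripper_force: 0.0
clock: 1.1
tcp_pos: [0.3891, -0.2778, 0.3234]
orientation: [3.118, 0.38, -0.0]
contact_force: [0.2, -1.1, -0.4]
grip_width: 0.0849
gripper_force: 0.0
shift cm [ 11.41 -12.4   -0.67]
tcp [ 0.3891 -0.2778  0.3234] toolz [-0. -0. -1.] yawy -1.3282
turn z -1.378
```

```bash
python3 -m crank '[[[3.5,-3.5,0],[0,0,0]],[[3.5,-3.5,0],[0,0,0]],[[3.2,-3.2,0],[0,0,0]],[[0,0,0],[0,0,0]],[[0,0,0],[0,0,0]]]'
cat > w.py <<'E'
from h import *; import sys
k=sys.argv[1]
o=monitor.get_obs(); p,d,P=grab("wrist",f"pics/{k}.png"); np.savez(f"{k}.npz",p=p,P=P,pos=o["tcp_pos"],ori=o["orientation"])
E
python3 w.py w1; python3 go.py 0.536 0.2755 0.2 -.514
```

```text
clock: 1.6
tcp_pos: [0.4632, -0.1554, 0.3231]
orientation: [-3.118, -0.385, 0.001]
contact_force: [0.2, -1.3, 0.0]
grip_width: 0.0848
gripper_force: 0.0
shift cm [ 17.52 -40.2   12.29]
tcp [ 0.4627 -0.1568  0.3231] toolz [-0.001 -0.    -1.   ] yawy -1.3281
turn z -0.814
```

View pics/w1.png

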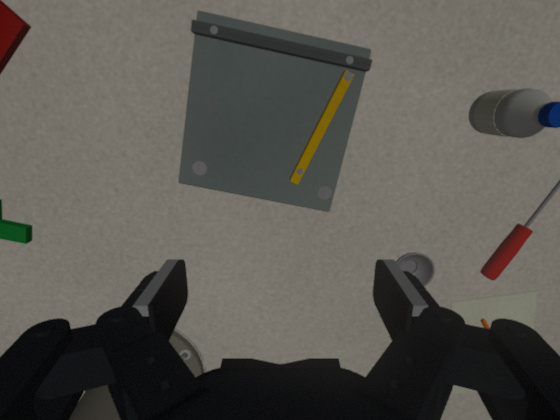

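The wrist image shows the whole tray at about (275,110). The backstop runs from (195,28) to (370,65) and the rail from (348,72) to (296,183).

```bash
cat > tray.py <<'E'
from h import *; import sys
t=np.load(sys.argv[1]+".npz"); p=t["p"]; o=dict(tcp_pos=t["pos"],orientation=t["ori"])
m,f=cam("wrist"); H=np.array(m["hand_eye"]); Rt=Ro.from_rotvec(o["orientation"]).as_matrix()
def plane(uv,z):
    uv=np.asarray(uv,float); r_=np.c_[(uv-[m["cx"],m["cy"]])/f,np.ones(len(uv))]@H[:3,:3].T@Rt.T
    c=Rt@H[:3,3]+o["tcp_pos"]; return c+r_*((z-c[2])/r_[:,2])[:,None]
h=cv2.cvtColor(p,cv2.COLOR_RGB2HSV).astype(int); V=p.astype(float).mean(2)
reg=np.zeros(V.shape,bool); reg[5:230,150:400]=1
def hsv(u,v): return h[v,u],p[v,u]
for uv in [(240,100),(280,46),(280,30),(450,150),(280,44),(330,120)]: print(uv,*hsv(*uv))
yel=(h[...,0]>15)&(h[...,0]<35)&(h[...,1]>120)&reg
sat=p.max(2).astype(int)-p.min(2); rb=p[...,0].astype(int)-p[...,2]
gm=((rb<4)|yel)&reg
gm=cv2.morphologyEx(gm.astype(np.uint8),cv2.MORPH_OPEN,np.ones((3,3))); gm=cv2.morphologyEx(gm,cv2.MORPH_CLOSE,np.ones((7,7)))
n,l,s,_=cv2.connectedComponentsWithStats(gm); gm=l==1+s[1:,4].argmax(); print("area",gm.sum())
D=.12*np.array([[1,1],[1,-1],[-1,-1],[-1,1]])
q,c=fitpoly(gm,D,.012,[.508,-.125,.05],"wrist",o); print("tray outline",q.round(4),round(c,4))
# backstop face base edge: scan from deck towards +x tray
def prof(y,xs,z):
    uv=project("wrist",np.c_[tf(np.c_[xs,np.full(len(xs),y)],q),np.full(len(xs),z)],o).astype(np.float32)
    return cv2.remap(V.astype(np.float32),uv[:,0],uv[:,1],cv2.INTER_LINEAR).ravel()
xs=np.arange(.06,.14,.001)
ys=np.arange(-.05,.08,.01)
A=np.array([prof(y,xs,.012) for y in ys]); a=A.mean(0)
print("profile from x=.06:",a.round(0).astype(int).tolist())
for k in A: 
    g=np.diff(k[:45]); i=g.argmin(); print(round(xs[i]*1000+.5),end=" ")
y_=plane(np.argwhere(yel)[:,::-1],.030); 
v=cv2.fitLine(y_[:,:2].astype(np.float32),cv2.DIST_L2,0,.01,.01).ravel(); print("\nrail line",v,"angle to tray",np.arctan(v[1]/v[0])-q[2])
print("corner",tf([[.09,-.09]],q), "square target",tf([[.05,-.05]],q))
# rail face predicted at pivot: distance from corner to rail centre line
c=tf([[.09,-.09]],q)[0]; nrm=np.array([-v[1],v[0]]); print("pivot to centreline mm",1000*((c-v[2:])@nrm))
E
python3 tray.py w1
```

```text
(240, 100) [75 21 74] [68 74 71]
(280, 46) [45 11 48] [47 48 46]
(280, 30) [70 20 77] [71 77 73]
(450, 150) [ 23  25 124] [124 121 112]
(280, 44) [75 11 48] [46 48 47]
(330, 120) [ 24 201 113] [113  94  24]
area 28152
tray outline [ 0.5114 -0.1262  0.0423] 0.0137
profile from x=.06: [70, 70, 70, 70, 70, 70, 70, 70, 70, 70, 70, 70, 70, 71, 70, 70, 71, 71, 71, 71, 71, 71, 71, 71, 71, 71, 70, 70, 71, 71, 69, 61, 44, 31, 33, 40, 47, 48, 47, 47, 47, 47, 47, 47, 48, 49, 49, 49, 53, 62, 70, 71, 72, 72, 72, 72, 72, 72, 72, 73, 79, 93, 109, 114, 115, 115, 115, 115, 115, 115, 114, 114, 114, 114, 114, 114, 115, 115, 115, 115, 115]
93 92 93 92 92 93 92 93 92 92 92 92 92 
rail line [ 0.9793362  -0.2022391   0.51981    -0.19936246] angle to tray -0.2459253959379784
corner [[ 0.6051633  -0.21230874]] square target [[ 0.56350829 -0.17403525]]
pivot to centreline mm 4.583004434291999
```

```bash
python3 -m crank '[[[2,-4.5,0],[0,0,0]],[[2,-4.5,0],[0,0,0]],[[2,-4.5,0],[0,0,0]],[[2,-4.5,0],[0,0,0]],[[2,-4.5,0],[0,0,0]]]' >/dev/null
python3 -m crank '[[[2,-4.5,0],[0,0,0]],[[2,-4.5,0],[0,0,0]],[[2,-4.5,0],[0,0,0]],[[1.5,-4.2,0],[0,0,0]],[[0,0,0],[0,0,-0.134]]]' >/dev/null
python3 -m crank '[[[0,0,2],[0,0,-0.136]],[[0,0,2],[0,0,-0.136]],[[0,0,2],[0,0,-0.136]],[[0,0,2],[0,0,-0.136]],[[0,0,0],[0,0,-0.136]]]'
python3 -m crank '[[[0,0,0],[0,0,0]],[[0,0,0],[0,0,0]],[[0,0,0],[0,0,0]]]' | tail -2
python3 w.py w2; python3 go.py 0.536 0.2755 0.2 -.514
```

```text
clock: 3.15
tcp_pos: [0.536, 0.2722, 0.2399]
orientation: [2.71, 1.586, -0.009]
contact_force: [-0.3, -0.2, 0.3]
grip_width: 0.085
gripper_force: 0.0
grip_width: 0.0848
gripper_force: 0.0
shift cm [-0.06 -0.07  4.4 ]
tcp [0.5369 0.2757 0.244 ] toolz [ 0.001 -0.    -1.   ] yawy -0.5169
turn z -0.003
```

View pics/w2.png

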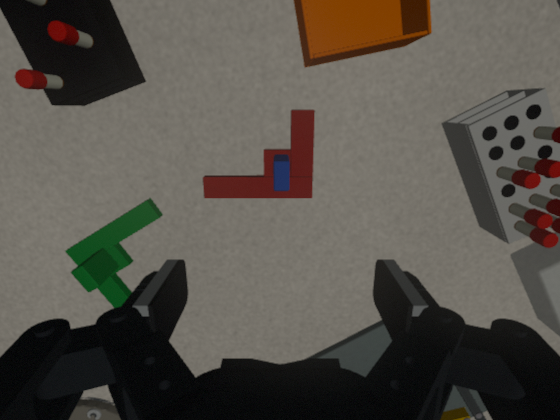

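The wrist image shows the red L with its heel at (312,197), the legs axis-aligned, and the blue grip at (282,173). I'll refine its pose.

```bash
cat > sq.py <<'E'
from h import *; import sys
k=sys.argv[1]; t=np.load(k+".npz"); p=t["p"]; o=dict(tcp_pos=t["pos"],orientation=t["ori"])
red,blue,_=masks(p); w=np.zeros(red.shape,bool); w[100:210,195:325]=1
red&=w; blue&=w
dc=np.ones(red.shape,np.float32); dc[145:192,262:291]=0  # grip and foot
q,c=fitpoly(red*dc,L,.014,[.536,.2755,-.514],"wrist",o,dc); print("square",q.round(4),round(c,4))
b=t["P"][blue]; top=b[b[:,2]>.06]; print("blue top",np.nanmedian(top,0), len(top), b[:,2].max())
G=np.array([[.009,.017],[.009,-.017],[-.009,-.017],[-.009,.017]])
for z in (.066,): print("pred grip px",project("wrist",np.c_[tf(G,q),[z]*4],o).round(1).tolist())
ys,xs=np.where(blue); print("blue bbox",xs.min(),xs.max(),ys.min(),ys.max())
E
python3 sq.py w2
```

```text
square [ 0.5376  0.2755 -0.5176] 0.0387
blue top [0.53891287 0.27629919 0.06493664] 431 nan
pred grip px [[288.6, 161.1], [288.4, 191.4], [272.3, 191.4], [272.1, 161.2]]
blue bbox 274 288 161 189
```

```bash
python3 -m crank '[[[0,0.07,4.5],[0,0,0]],[[0,0,4.5],[0,0,0]],[[0,0,4.5],[0,0,0]],[[0,0,4.5],[0,0,0]],[[0,0,2],[0,0,0]]]' | tail -3
python3 -m crank '[[[0,0,1.8],[0,0,0]],[[0,0,0],[0,0,0]],[[0,0,0],[0,0,0]]]'; python3 go.py .5376 .2755 .026 -.5176
```

```text
contact_force: [-0.7, -0.7, 0.9]
grip_width: 0.0852
gripper_force: 0.0
clock: 4.3
tcp_pos: [0.5377, 0.2763, 0.0264]
orientation: [-2.713, -1.583, -0.002]
contact_force: [0.0, 0.1, 0.9]
grip_width: 0.0852
gripper_force: 0.0
shift cm [-0.07  0.03  0.04]
tcp [0.5377 0.2763 0.0264] toolz [ 0.001  0.001 -1.   ] yawy -0.5144
turn z 0.003
```

```bash
python3 -m crank '[[[0,0,0],[0,0,0]],[[0,0,0],[0,0,0]],[[0,0,0],[0,0,0]],[[0,0,0],[0,0,0]],[[0,0,0],[0,0,0]]]' 0 80 | tail -3
python3 -m crank '[[[0,0,0],[0,0,0]],[[0,0,0],[0,0,0]],[[0,0,0],[0,0,0]]]'
python3 -m crank '[[[0,0,-1],[0,0,0]],[[0,0,-3],[0,0,0]],[[0,0,-3],[0,0,0]],[[0,0,0],[0,0,0]],[[0,0,0],[0,0,0]]]'
python3 w.py w3; python3 go.py .5376 .2755 .1 .0423
```

```text
contact_force: [1.3, -0.2, -2.5]
grip_width: 0.0156
gripper_force: 79.1
clock: 5.1
tcp_pos: [0.5374, 0.2758, 0.0263]
orientation: [2.713, 1.583, 0.001]
contact_force: [-1.4, -1.1, 5.2]
grip_width: 0.0152
gripper_force: 80.1
clock: 5.6
tcp_pos: [0.5369, 0.2752, 0.0953]
orientation: [2.713, 1.583, 0.0]
contact_force: [0.0, 0.2, -4.5]
grip_width: 0.0156
gripper_force: 79.1
shift cm [ 0.14  0.08 -0.57]
tcp [0.5362 0.2746 0.0943] toolz [-0.002 -0.002 -1.   ] yawy -0.5143
turn z -0.557
```

View pics/w3.png

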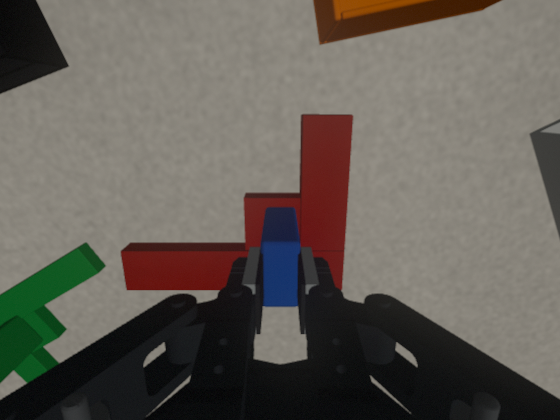

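Gripped and level. Next I'll carry it to a staging point over the tray, with the heel about 12 mm short of the backstop and 50 mm inside the rail.

```bash
python3 go.py .551 -.1245 .1 .0423
```

```text
shift cm [-34.03  20.92  -0.52]
tcp [0.5362 0.2746 0.0943] toolz [-0.002 -0.002 -1.   ] yawy -0.5143
turn z -0.557
```

```bash
python3 -m crank '[[[-1,0.6,-2],[0,0,0]],[[-3,1.8,0],[0,0,0]],[[-3,1.8,0],[0,0,0]],[[-3,1.8,0],[0,0,0]],[[-3,1.8,0],[0,0,0]]]' | tail -3
python3 -m crank '[[[-3,1.8,0],[0,0,0]],[[-3,1.8,0],[0,0,0]],[[-3,1.8,0],[0,0,0]],[[-3,1.8,0],[0,0,0]],[[-3,1.8,0],[0,0,0]]]' | tail -3
python3 -m crank '[[[-3,1.9,0],[0,0,0]],[[-3,2,0],[0,0,-0.1]],[[0,0,0],[0,0,-0.117]],[[0,0,0],[0,0,-0.12]],[[0,0,0],[0,0,-0.12]]]' | tail -3
python3 -m crank '[[[0,0,0],[0,0,-0.1]],[[0,0,0],[0,0,0]],[[0,0,0],[0,0,0]],[[0,0,0],[0,0,0]]]'
python3 w.py w4;python3 go.py .551 -.1245 .045 .0423
```

```text
contact_force: [-0.2, 0.6, -4.3]
grip_width: 0.0157
gripper_force: 79.1
contact_force: [0.3, -0.7, -5.1]
grip_width: 0.0155
gripper_force: 79.1
contact_force: [-0.4, -0.6, -4.3]
grip_width: 0.0157
gripper_force: 79.1
clock: 7.55
tcp_pos: [0.5496, -0.1221, 0.1148]
orientation: [-2.175, -2.266, 0.001]
contact_force: [-1.0, 0.1, -4.7]
grip_width: 0.0155
gripper_force: 79.1
shift cm [-0.25  0.12  7.  ]
tcp [ 0.5498 -0.1221  0.115 ] toolz [-0.001  0.    -1.   ] yawy 0.0416
turn z -0.001
```

View pics/w4.png

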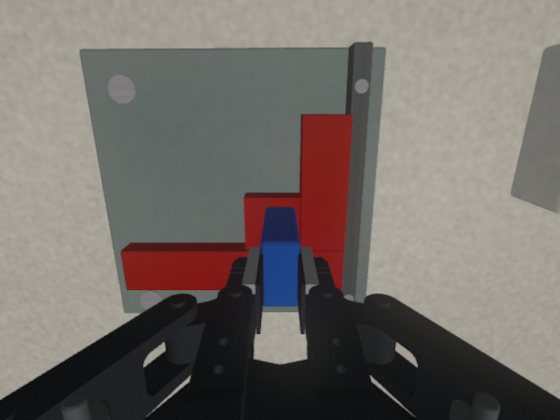

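The square and tray look parallel. The backstop is at u≈350–370, and the rail is hidden under the leg, with about 14 mm of margin by measurement. Lowering now.

```bash
python3 -m crank '[[[0,0,3],[0,0,0]],[[0,0,2.5],[0,0,0]],[[0,0,1.2],[0,0,0]],[[0,0,0.3],[0,0,0]],[[0,0,0],[0,0,0]]]'
python3 -m crank '[[[0,0,0.3],[0,0,0]],[[0,0,0.3],[0,0,0]],[[0,0,0.1],[0,0,0]],[[0,0,0],[0,0,0]]]'
```

```text
clock: 8.1
tcp_pos: [0.5504, -0.1219, 0.0458]
orientation: [2.173, 2.269, 0.0]
contact_force: [-0.6, -0.3, -4.6]
grip_width: 0.0152
gripper_force: 79.0
clock: 8.5
tcp_pos: [0.5501, -0.1223, 0.0386]
orientation: [2.173, 2.268, -0.0]
contact_force: [0.6, -0.3, -4.3]
grip_width: 0.0154
gripper_force: 79.1
```

```bash
python3 -m crank '[[[0,0,0.05],[0,0,0]],[[0,0,0.05],[0,0,0]],[[0,0,0],[0,0,0]]]'|grep -E "tcp|contact"
python3 -m crank '[[[0,0,0.05],[0,0,0]],[[0,0,0.05],[0,0,0]],[[0,0,0],[0,0,0]]]'|grep -E "tcp|contact"
```

```text
tcp_pos: [0.5506, -0.1222, 0.0383]
contact_force: [-2.7, -0.3, 5.1]
tcp_pos: [0.5512, -0.1222, 0.0382]
contact_force: [-3.8, -0.3, 13.7]
```

```bash
python3 -m crank '[[[0,0.2,-0.06],[0,0,0]],[[0,0.2,0],[0,0,0]],[[0,0.2,0],[0,0,0]],[[0,0.2,0],[0,0,0]],[[0,0,0],[0,0,0]]]'|grep -E "tcp|contact"
python3 -m crank '[[[0,0.1,0],[0,0,0]],[[0,0.1,0],[0,0,0]],[[0,0.1,0],[0,0,0]],[[0,0,0],[0,0,0]]]'|grep -E "tcp|contact"
python3 -m crank '[[[0,0.1,0],[0,0,0]],[[0,0.1,0],[0,0,0]],[[0,0,0],[0,0,0]]]'|grep -E "tcp|contact"
```

```text
tcp_pos: [0.5592, -0.1217, 0.0382]
contact_force: [-2.2, -0.3, 7.1]
tcp_pos: [0.562, -0.1216, 0.0382]
contact_force: [-2.0, -0.8, 7.8]
tcp_pos: [0.5629, -0.1217, 0.0382]
contact_force: [-7.0, -0.1, 11.6]
```

Backstop contact is where predicted. Now I'll slide along it towards the rail.

```bash
python3 -m crank '[[[-0.4,0,0],[0,0,0]],[[-0.4,0,0],[0,0,0]],[[-0.4,0,0],[0,0,0]],[[-0.4,0,0],[0,0,0]],[[0,0,0],[0,0,0]]]'|grep -E "tcp|contact"
python3 -m crank '[[[-0.4,0,0],[0,0,0]],[[-0.4,0,0],[0,0,0]],[[-0.4,0,0],[0,0,0]],[[-0.4,0,0],[0,0,0]],[[0,0,0],[0,0,0]]]'|grep -E "tcp|contact"
python3 -m crank '[[[-0.3,0,0],[0,0,0]],[[-0.3,0,0],[0,0,0]],[[-0.3,0,0],[0,0,0]],[[0,0,0],[0,0,0]]]'|grep -E "tcp|contact"
python3 -c "
from h import *;print(monitor.get_obs()['moment'])"; python3 go.py .5653 -.174 .038 .0423
```

```text
tcp_pos: [0.5637, -0.1364, 0.0382]
contact_force: [-5.1, 2.0, 10.6]
tcp_pos: [0.5644, -0.1518, 0.0383]
contact_force: [-5.9, 4.4, 10.4]
tcp_pos: [0.5648, -0.1605, 0.0383]
contact_force: [-6.0, 3.1, 10.5]
[0.92299701 1.28658308 0.14762903]
shift cm [-1.35 -0.01  0.02]
tcp [ 0.5648 -0.1605  0.0383] toolz [-0.     0.001 -1.   ] yawy 0.0447
turn z 0.002
```

```bash
python3 -m crank '[[[-0.3,0,0],[0,0,0]],[[-0.3,0,0],[0,0,0]],[[-0.3,0,0],[0,0,0]],[[-0.2,0,0],[0,0,0]],[[0,0,0],[0,0,0]]]'|grep -E "tcp|contact"
python3 -m crank '[[[-0.1,0,0],[0,0,0]],[[-0.1,0,0],[0,0,0]],[[0,0,0],[0,0,0]]]'|grep -E "tcp|contact"
python3 -m crank '[[[-0.05,0,0],[0,0,0]],[[-0.05,0,0],[0,0,0]],[[0,0,0],[0,0,0]]]'|grep -E "tcp|contact"
python3 -m crank '[[[-0.05,0,0],[0,0,0]],[[-0.05,0,0],[0,0,0]],[[0,0,0],[0,0,0]]]'|grep -E "tcp|contact"
python3 -c "
from h import *;print(monitor.get_obs()['moment'])"; python3 go.py .5653 -.174 .038 .0423
```

```text
tcp_pos: [0.5653, -0.1714, 0.0382]
contact_force: [-4.9, 5.5, 10.2]
tcp_pos: [0.5654, -0.173, 0.0383]
contact_force: [-5.9, 5.3, 9.9]
tcp_pos: [0.5654, -0.1733, 0.0383]
contact_force: [-5.4, 6.0, 11.3]
tcp_pos: [0.5654, -0.1733, 0.0382]
contact_force: [-6.1, 8.0, 10.3]
[1.78136259 1.34605878 0.03446102]
shift cm [-0.07 -0.01  0.02]
tcp [ 0.5654 -0.1733  0.0382] toolz [-0.     0.004 -1.   ] yawy 0.0461
turn z 0.004
```

```bash
python3 -m crank '[[[-0.05,0.03,0],[0,0,0]],[[-0.05,0.03,0],[0,0,0]],[[-0.05,0,0],[0,0,0]],[[0,0,0],[0,0,0]],[[0,0,0],[0,0,0]]]'|grep -E "tcp|contact"
python3 -m crank '[[[0,0,0],[0,0,0]],[[0,0,0],[0,0,0]],[[0,0,0],[0,0,0]],[[0,0,0],[0,0,0]],[[0,0,0],[0,0,0]]]'|grep -E "clock|tcp|contact"
python3 w.py w5; python3 go.py .5653 -.174 .038 .0423
python3 -c "
from h import *;p,d,P=grab('top'); np.savez('t2.npz',p=p,P=P); c=cv2.resize(p[175:265,262:357],None,fx=6,fy=6,interpolation=cv2.INTER_CUBIC); w=cv2.imread('pics/w5.png')
cv2.imwrite('pics/t2.png',c[:,:,::-1])"
```

```text
tcp_pos: [0.5654, -0.1734, 0.0383]
contact_force: [-8.2, 11.4, 14.6]
clock: 14.1
tcp_pos: [0.5654, -0.1735, 0.0383]
contact_force: [-8.2, 11.7, 13.5]
shift cm [-0.06 -0.02  0.03]
tcp [ 0.5654 -0.1734  0.0383] toolz [-0.002  0.005 -1.   ] yawy 0.0469
turn z 0.005
```

View pics/w5.png

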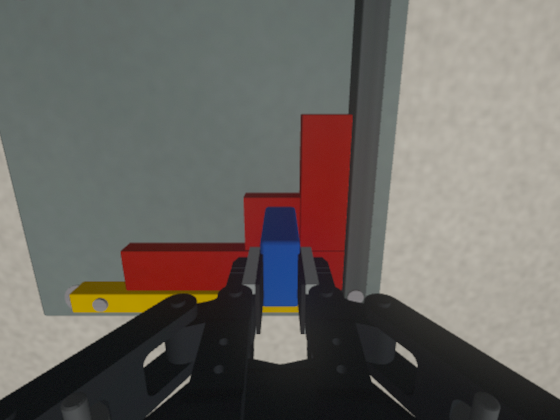

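View pics/t2.png

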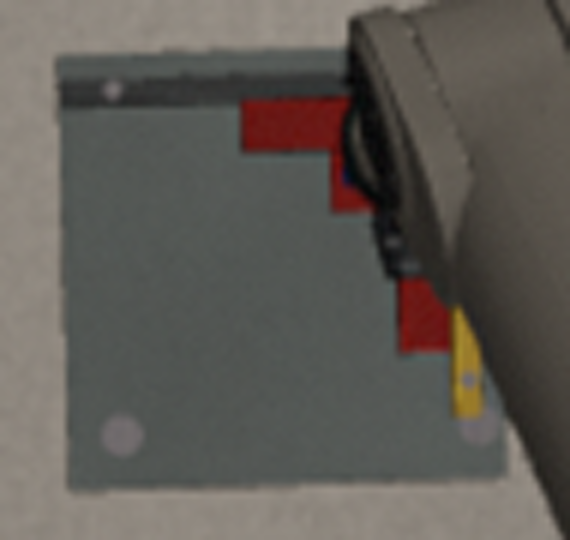

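The square is seated. The rail lies level along the long leg (v≈290–312), the short leg is flush on the backstop (u≈350), and the forces are steady at about 8 N and 12 N. Handing in.

```bash
python3 -c "
from h import *;print(r.hand_in())"
```

```text
the job is handed in; nothing more can be done
None
```

I handed the job in at about 14 s with the red square still gripped and seated in the corner, pressing about 8 N towards the backstop and 12 N towards the rail, and the rail looking square in the last images; the hand-in gave no verdict.

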